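# Zero the type-high comparator on its master and gauge a printing block

## Task

Check the height of the wooden printing block on the bench comparator: slide the steel master along the bed between anvil and sprung jaw until it bears firmly but gently on the end stop, let go of it, and turn the knurled bezel so that the broad zero stroke stands at the needle. Then put the master back in the pen tray, standing as it did, and, leaving the dial as set, slide the printing block in to the end stop in the same way, copper face towards the jaw, and leave it there so that the dial shows how much it is over height. Push neither block hard against anvil or stop (the stop is only finger-tight) and leave the ink pad, rubber stamp and magnifier where they are.

Things in the scene. Friction and masses are not known exactly. Their poses are not given: they have to be found in the camera images.
- gauge: Low bench comparator (type-high gauge), fixed, dark casting 150 x 230 mm with a bright steel way. Origin: centre of its underside; x points from the dial across to the anvil, y is the way blocks slide in, z up. The way's top is z = 14 mm, x -8 to 44, y -113 to 113 mm; blocks go in from the end y < -11 towards +y. Dial housing: x -71 to -9, y -17 to 45, top z 46 mm.
- anvil: Fixed steel anvil on the comparator; origin at the foot of its measuring face, mid-length: x 30, y 26, z 14 mm in the comparator's frame; the face looks to -x and runs from y -4 to 56 mm, top z = 38 mm (screw heads to 41), with a 5 mm bevel at the entry corner. Anvil and heel reach back to x = 64 mm.
- jaw_rest (a point): Centre of the sprung jaw's face when at rest, x 11, y 14, z 27 mm in the comparator's frame (free gap 19 mm); flat for y 8 to 20 mm, before that a 24 degree lead-in ramp from y -11 that opens the mouth to 27 mm. It yields up to 10 mm towards -x: 4 N plus 0.3 N per mm. Pushing a block past it takes up to about 13 N. A block let go is pressed onto the anvil. Keep the fingers at y < -13 mm.
- stop_bracket: Dark bracket of the end stop, 26 x 16 x 26 mm; origin at its underside's centre, x 18, y 95, z 14 mm in the comparator's frame. A steel rod with a 15 mm head points from it to -y, 13 mm above the way; the head's end is the stop. It is set with that end anywhere from y = 21 to 53 mm in the comparator's frame: not reported, to be felt. Clamped finger-tight: 5 N on it is plenty, over 15 N spoils its setting.
- dial_centre (a point): On the dial's axis at the bezel's top, x -40, y 14, z 63 mm in the comparator's frame. The knurled bezel is 60 mm in diameter, from 46 to 63 mm above the desk, to be gripped across its diameter from above and turned about the vertical; stiff (0.06 N m), it stays where left. Round it nothing on the comparator is higher than 46 mm.
- bezel (a joint): Angle of bezel and dial face (they turn as one), rad, positive anticlockwise from above; 0 when the broad zero stroke points along the comparator's +x. Range -2.6 to 2.6.
- needle (a joint): Angle of the black needle, rad, counted as the bezel's. The jaw drives it: 30 degrees (0.524 rad) clockwise for each mm pushed back; 2.25 at rest. The dial is zeroed when bezel and needle angles are equal. The face has a stroke every 6 degrees (0.2 mm), a long one every 30 degrees (1 mm).
- zero_mark (a point): Centre of the broad zero stroke on the dial face, 21 mm from the dial's axis; its x axis points outwards along the stroke.
- needle_tip (a point): Point on the needle 21 mm from the dial's axis; its x axis points outwards along the needle.
- master: Master block of bright ground steel, 23.3 (x) by 110 (y) by 28 mm (z), with black bore ends on its sides and two dark lines round it, 0.24 kg. Origin at its underside's centre, z up. It stands in the pen tray, its y axis within 10 degrees of the tray's. In the comparator its 23.3 mm lie between anvil and jaw: centre at x = 18.35 mm, y axes parallel. Grip it across x, near its -y end.
- printing_block: Wooden printing block with a copper plate (raised border and lozenges) on its -x face, about 24.5 (x) by 110 (y) by 28 mm (z), 0.16 kg. Origin at its underside's centre, z up. It stands in the pen tray as the master does. In the comparator its wooden +x face bears on the anvil, the copper on the jaw. Grip it across x, near its -y end.
- block_face (a point): Centre of the printing block's copper face, 12.25 mm from its middle towards -x, 14 mm up.
- pen_tray: Shallow walnut tray, 95 (x) by 280 (y) by 16 mm, fixed; origin at its underside's centre. Inner floor 84 x 270 mm at z = 4 mm. Master and printing block stand near its centre line, about 66 mm either side of the middle along y; which is which varies.
- ink_pad: Closed tin ink pad 62 x 92 x 16 mm, bystander; origin under its centre.
- rubber_stamp: Rubber stamp with a turned handle, 26 x 54 x 69 mm, bystander; origin under its centre.
- magnifier: Magnifying glass lying flat, 82 x 175 x 17 mm, bystander; origin under its centre.
There are look-alikes about, which are no part of the job. There is more than one size of the printing_block; the one meant has the size given above.

How it is judged (in metres and radians):
On the way, in this order (a step that is already met when the one before it is completed fails the run):
1. the master is pushed in along the anvil and bears on the end stop with more than 1.5 N (x of master in the frame of gauge between 0.01535 and 0.02135 m and z of master in the frame of gauge below 0.0175 m and angle between the y axis of master and the y axis of gauge, either way round below 0.08 rad and contact force between master and stop_bracket above 1.5 N), for 0.05 s.
2. the master stands released in the comparator and the zero stroke stands at the needle within 6 degrees (one small division), dial let go (x of master in the frame of gauge between 0.01635 and 0.02035 m and y of master in the frame of gauge between -0.038 and 0.001 m and z of master in the frame of gauge below 0.017 m and angle between master's own z axis and vertical below 0.06 rad and angle between the y axis of master and the y axis of gauge, either way round below 0.06 rad and y of needle_tip in the frame of zero_mark between -0.0022 and 0.0022 m and x of needle_tip in the frame of zero_mark above -0.01 m and contact force between the fingers and master below 0.1 N and contact force between the fingers and gauge below 0.1 N), for 0.2 s.
3. the master is back in the pen tray, on its long side, let go (x of master in the frame of pen_tray between -0.032 and 0.032 m and y of master in the frame of pen_tray between -0.082 and 0.082 m and z of master in the frame of pen_tray between 0.002 and 0.007 m and angle between master's own z axis and vertical below 0.08 rad and contact force between the fingers and master below 0.1 N), for 0.2 s.
4. the printing block is pushed in and bears on the end stop with more than 1.5 N (x of printing_block in the frame of gauge between 0.01475 and 0.02075 m and z of printing_block in the frame of gauge below 0.0175 m and angle between the y axis of printing_block and the y axis of gauge, either way round below 0.08 rad and contact force between printing_block and stop_bracket above 1.5 N), for 0.05 s.
At the end, for the whole second after the job is handed in: Printing block released, at rest, flat (3 mm) on the way at the end stop, within 2 mm of the anvil, square within 3.4 deg, copper face to the jaw; needle 27 to 45 deg clockwise of the zero stroke (1.2 mm over height). Master let go in the pen tray, on its long side (all of step 3 and x of printing_block in the frame of gauge between 0.01575 and 0.01975 m and y of printing_block in the frame of gauge between -0.038 and 0.001 m and z of printing_block in the frame of gauge below 0.017 m and angle between printing_block's own z axis and vertical below 0.06 rad and angle between the y axis of printing_block and the y axis of gauge, either way round below 0.06 rad and x of block_face in the frame of gauge between 0.0035 and 0.0075 m and y of needle_tip in the frame of zero_mark between -0.0149 and -0.0095 m and x of needle_tip in the frame of zero_mark above -0.02 m and linear speed of printing_block below 0.01 m/s and contact force between the fingers and printing_block below 0.1 N); the robot touches nothing.
It fails at once if a block is pressed on the end stop with more than 15 N (contact force between any of master, printing_block and stop_bracket above 15 N).
It fails at once if a block is forced against the anvil with more than 30 N (contact force between any of master, printing_block and anvil above 30 N).
It fails at once if the ink pad, rubber stamp or magnifier is moved by more than 20 mm (distance of any of ink_pad, rubber_stamp, magnifier from where it was at the start of the episode above 0.02 m).
It also fails if it takes over 72 s, if anything falls off the work surface, if the arm or the gripper's body presses on something with over 40 N, if the wrist force passes 120 N, or if a joint passes its speed limit or range.

## Robot

A 6-joint arm with a two-finger parallel gripper is mounted at the origin on the work surface; the furniture and walls round the work are solid. World frame = base frame: x ahead of the robot, y to its left, z up, the work surface at z = 0. Lengths are in mm, angles in rad, forces in N, time in s.
With the tool pointing down it reaches from about 250 to 775 mm from the base axis. Payload 4 kg.
Tool frame: the origin (TCP) lies at the very end of the fingers, on their centre line; the grasp point (between the pads) lies 19 mm behind it (env.grip_depth is the distance from the TCP to the grasp point, in mm); z points along the fingers, y is the line along which they close (so a half turn about z gives the same grasp; the last joint's range is limited). The gripper opens to 85 mm and grips with 20 to 120 N. Pads are 22 mm wide; open, the fingers measure 114 mm over their backs; the gripper's body (76 mm by 85 mm) begins 54 mm behind the grasp point. The pads swing forward as they close: fully open they stand 13 mm farther back than shut.
Start: joints at [1.196, 0.087, 1.371, -0, 1.684, -0.103], TCP at [147.665, 529.823, 231.341] pointing down, gripper open.
Joint ranges: [-3.1, 3.1], [-0.76, 2.03], [0.27, 2.55], [-1.08, 4.22], [0.17, 2.65], [-2.57, 2.57]. Speed limits (rad/s): [2.79, 2.79, 3.14, 3.14, 3.14, 3.14].

## Interface

Orientations are given as a unit quaternion [w, x, y, z].
In Python, from workcell import env gives the robot as it stands.
- The arm moves only by the shell command python3 -m crank 'ROWS' [FORCE]. ROWS is text: rows parted by semicolons, each of 5 numbers parted by spaces: the closure, from 0 (fully open) to 1 (shut), then the shift along the tool's x, y, z in units of 0.05 m (1.0 is 0.05 m), then the turn about the tool's z in units of 30 degrees (1.0 is 30 degrees). A call has 1 to 20 rows; each row shifts and turns the commanded pose from where the row before left it, along the tool's axes as they then stand; what a row does not reach is not made up. A row lasts 1/8 s, in which the tool goes at most 62.5 mm and 10.7 degrees, less where a joint would pass 70% of its speed; a pose out of reach is approached as far as the arm can. A call with a number of a shift or a turn outside -1 to 1 is refused whole. A call with a gripper value outside its range is refused whole. The fingers move at their own pace and stop on an object; FORCE is the grip in N (left out, the last holds). Time passes only in rows, so rows that do not move let the fingers close. It gives the time, the measured TCP pose, the force, the opening and the grip force at its end, in the units of the state.
- env.state(): the state, without advancing time (a new reading comes with each control period).
- env.capture(name): name is "scene" or "top" or "wrist"; returns a dict with "frame" (384x512x3 uint8, red, green, blue), "fx", "fy", "cx", "cy" (pixels), "T" (4x4, takes a point from camera to world coordinates); the wrist camera has in their place "mount" (4x4, takes a point from camera to tool coordinates, whose origin is the TCP and whose axes are the flange's). Camera axes: x right, y up, looking along -z (the intrinsics and any distortion apply to the point x, -y, -z); pixel columns grow to the right and rows downward; lengths in mm; the calibration is good to about 2 mm. A picture is of the moment at which its call begins: read the wrist's pose just before it. There is no depth.
- env.finish_job(): hands the job in; it is judged then, once.
Trained networks look in the newest picture that a camera, given by its name, has taken for a name from the list of things; names that differ only in an ending like _2 or _b are one class to them, and where a whole thing is asked for, a point or a joint stands for the part that bears it (a point fixed in the world has none). Each returns a list of dicts, best first, with "p" (0 to 1); they miss things now and then, are a little off and sometimes report something else, mostly with a low value. They report only what shows in the picture. A call takes as long as a camera call. They do not tell look-alikes from the thing itself.
- env.regions_of(camera, name): "mask" (384x512 bool, what is visible of it) and "xy" ([column, row] in pixels, amid what is visible of it).
- env.spot_point(camera, name): "xy" ([column, row] in pixels: a listed point, or the origin of a listed thing).
The state is a dict: "time": time; "qpos": joint angles; "qvel": joint speeds; "tau": joint torques, N m; "position": TCP position; "ee_rot": TCP orientation; "force": force on the tool from outside, world axes, zero at the start; "wrist_torque": the same for the moment, N m; "width": finger opening in mm; "finger_force": force on a finger pad.
Only numpy, scipy, OpenCV 4.12 (cv2) and the standard library are available. Lean on these libraries where they do the work, as an engineer would, in place of code of your own. Each camera call takes 0.05 s, during which the arm holds its last target. There are 200 camera calls.

## Working session

There is one attempt and no reset: what is moved stays moved. The work goes in short steps, Python scripts to look and compute and a shell command to move; the robot and the scene stay as the last step left them, time stands still between calls to the robot, and variables do not carry over. Pictures are saved under pics/ and viewed, at most 10 in all, crops included, and the job is handed in when it is done.

```bash
ls; mkdir -p pics; cat > h.py <<'E'
from workcell import env
import numpy as np, cv2
def cap(n,save=None):
    s=env.state(); c=env.capture(n); c['s']=s
    if n=='wrist':
        w,x,y,z=s['ee_rot']
        from scipy.spatial.transform import Rotation as R
        T=np.eye(4);T[:3,:3]=R.from_quat([x,y,z,w]).as_matrix();T[:3,3]=s['position']
        c['T']=T@np.array(c['mount'])
    c['T']=np.array(c['T'])
    if save: cv2.imwrite('pics/'+save,c['frame'][:,:,::-1])
    return c
def ray(c,xy):
    d=np.array([(xy[0]-c['cx'])/c['fx'],-(xy[1]-c['cy'])/c['fy'],-1.])
    return c['T'][:3,3],c['T'][:3,:3]@d
def onz(c,xy,z):
    o,d=ray(c,xy); return o+d*(z-o[2])/d[2]
def tri(obs):
    A=np.zeros((3,3));b=np.zeros(3)
    for c,xy in obs:
        o,d=ray(c,xy);d=d/np.linalg.norm(d);P=np.eye(3)-np.outer(d,d);A+=P;b+=P@o
    p=np.linalg.solve(A,b)
    return p
E
python3 - <<'E'
from h import *
np.set_printoptions(precision=1,suppress=True)
print({k:v for k,v in env.state().items()})
C={n:cap(n,n+'0.png') for n in('scene','top')}
print({k:v for k,v in C['top'].items() if k not in('frame','s')})
im=np.hstack([C[n]['frame'] for n in C])
for n in['gauge','anvil','jaw_rest','stop_bracket','dial_centre','zero_mark','needle_tip','master','printing_block','block_face','pen_tray','ink_pad','rubber_stamp','magnifier']:
    for c in C:
        print(n,c,[(np.round(r['xy']),round(r['p'],2)) for r in env.spot_point(c,n)][:4])
E
```

```text
pics
{'time': 0.0, 'qpos': array([ 1.2,  0.1,  1.4, -0. ,  1.7, -0.1]), 'qvel': array([ 0., -0.,  0., -0.,  0.,  0.]), 'tau': array([ -0. , -35.2, -31.3,  -0. ,   0. ,  -0. ]), 'position': array([147.5, 529.3, 230.1]), 'ee_rot': array([-0. ,  0.1,  1. , -0. ]), 'force': array([0.2, 0.6, 0.2]), 'wrist_torque': array([0., 0., 0.]), 'finger_force': 0.0, 'width': 85.37690305829952}
{'fx': 426.2387701209288, 'fy': 426.2387701209288, 'cx': 257.14440604193834, 'cy': 188.467001789249, 'T': array([[   0. ,    1. ,   -0.2,  232.5],
       [  -1. ,    0. ,    0. , -104.5],
       [   0. ,    0.2,    1. , 1160.9],
       [   0. ,    0. ,    0. ,    1. ]])}
gauge scene [(array([218., 186.]), 0.78)]
gauge top [(array([190., 167.]), 0.68), (array([303., 214.]), 0.17)]
anvil scene [(array([215., 181.]), 0.57)]
anvil top [(array([178., 158.]), 0.64)]
jaw_rest scene [(array([214., 177.]), 0.59)]
jaw_rest top [(array([183., 158.]), 0.69), (array([294., 152.]), 0.25)]
stop_bracket scene [(array([195., 176.]), 0.47)]
stop_bracket top [(array([151., 164.]), 0.61)]
dial_centre scene [(array([210., 176.]), 
[... 488 characters left out ...]
41., 164.]), 0.61)]
block_face scene [(array([304., 306.]), 0.93), (array([338., 271.]), 0.84), (array([336., 229.]), 0.71)]
block_face top [(array([360., 278.]), 0.62), (array([361., 220.]), 0.59), (array([342., 166.]), 0.58)]
pen_tray scene [(array([323., 221.]), 0.6)]
pen_tray top [(array([320., 154.]), 0.61)]
ink_pad scene [(array([236., 222.]), 0.91)]
ink_pad top [(array([243., 203.]), 0.6), (array([294., 150.]), 0.26)]
rubber_stamp scene [(array([343., 201.]), 0.48)]
rubber_stamp top [(array([321., 117.]), 0.46)]
magnifier scene [(array([286., 244.]), 0.65), (array([339., 226.]), 0.64), (array([343., 228.]), 0.24)]
magnifier top [(array([309., 214.]), 0.6), (array([343., 166.]), 0.56)]
```

```bash
python3 - <<'E'
import cv2,numpy as np
a=cv2.imread('pics/top0.png')[90:310,110:410]
cv2.imwrite('pics/topc.png',cv2.resize(a,None,fx=2.6,fy=2.6,interpolation=cv2.INTER_CUBIC))
E
```

```text
(no output)
```

View pics/topc.png

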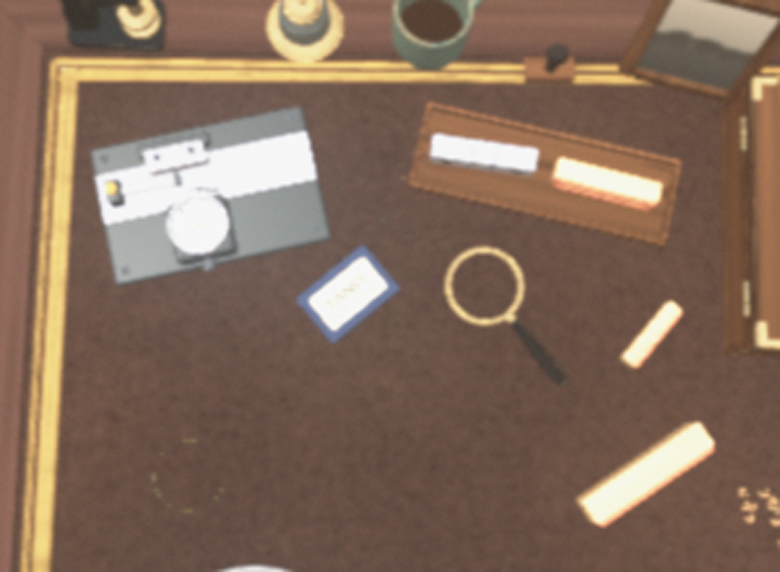

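```bash
python3 - <<'E'
from h import *
np.set_printoptions(precision=1,suppress=True)
S=cap('scene');T=cap('top')
P={'gauge':((218,186),(190,167)),'anvil':((215,181),(178,158)),'jaw':((214,177),(183,158)),'stopbr':((195,176),(151,164)),'dial':((210,176),(185,174)),'master':((306,207),(292,152)),'pb1':((341,226),(341,164)),'pb2':((336,270),(360,220)),'pb3':((304,307),(354,273)),'tray':((323,221),(320,154))}
for k,(a,b) in P.items(): print(k,tri([(S,a),(T,b)]), onz(T,b,15))
for n in('master','printing_block','gauge','pen_tray','ink_pad','rubber_stamp','magnifier'):
  for r in env.regions_of('top',n)[:3]:
    m=r['mask'].astype(np.uint8); p=np.argwhere(m)[:,::-1].astype(np.float32)
    b=cv2.boxPoints(cv2.minAreaRect(p)); w=np.array([onz(T,q,{'master':32,'printing_block':32}.get(n,15))[:2] for q in b])
    print(n,round(r['p'],2),np.round(r['xy']),w.mean(0),np.linalg.norm(w[1]-w[0]),np.linalg.norm(w[2]-w[1]),(w).tolist().__repr__()[:0],np.degrees(np.arctan2(*(w[1]-w[0])[::-1])))
E
```

```text
gauge [487.2  57.5   5.1] [485.6  55.3  15. ]
anvil [515.   92.   -2.8] [510.6  89.   15. ]
jaw [504.6  79.   23.4] [510.7  75.3  15. ]
stopbr [497.1 164.1   1. ] [492.9 162.1  15. ]
dial [456.5  63.1  57. ] [465.9  68.3  15. ]
master [ 535.3 -229.1    7. ] [ 531.1 -225.2   15. ]
pb1 [ 497.5 -359.7   18.1] [ 498.5 -360.8   15. ]
pb2 [ 344.7 -411.4    2.5] [ 343.6 -408.2   15. ]
pb3 [ 202.5 -393.5   -7.2] [ 202.6 -387.2   15. ]
tray [ 528.2 -301.2   -8.1] [ 526.3 -303.    15. ]
master 0.83 [295. 149.] [ 535.7 -235.1] 33.30505304014813 107.5022109006192  -11.084503313632363
printing_block 0.94 [357. 272.] [ 206.5 -395.5] 146.336488628508 39.88668723936394  -56.55063497552716
printing_block 0.88 [344. 162.] [ 503.9 -363.6] 31.95123555067107 111.16963238860382  -16.23077427267541
printing_block 0.74 [191. 166.] [487.8  50.3] 231.7778163710416 151.03658402864278  -77.04697164178789
gauge 0.79 [190. 166.] [491.6  53.2] 233.48646584588658 153.8727502019903  -75.5789797407282
gauge 0.19 [319. 156.] [ 517.9 -301.1] 100.76954882838707 283.37330833937466  -12.618325286364595
pen_tray 0.67 [244. 204.] [388.6 -94. ] 93.19317052091054 62.376407886729275  -51.62637848440879
pen_tray 0.58 [319. 155.] [ 518.  -301.6] 99.80831723218988 282.19630798536605  -12.384084849895784
pen_tray 0.54 [186. 174.] [461.2  63.4] 57.8992951394147 61.268443510665925  -42.88468030983594
ink_pad 0.6 [244. 204.] [388.4 -93.3] 91.7725281458176 65.61283821655815  -49.1976485967935
ink_pad 0.56 [321. 154.] [ 518.7 -302. ] 98.93498598310656 281.9276360720945  -12.57117330493517
rubber_stamp 0.66 [322. 120.] [ 641.  -309.5] 53.943317382401 38.37199289832026  -89.21184793411763
magnifier 0.71 [318. 227.] [ 327.7 -292.1] 17.232058812971676 79.60278960367032  -50.23281720747072
magnifier 0.51 [188. 166.] [491.5  53.8] 231.20004243840637 154.38296039195254  -76.40526734612008
```

Picture: gauge at about (210,195) of the crop (full‑frame ~(190,167)), its stop knob on the left at (113,190), the anvil above the way and the dial below. In the tray, the bright master is at (485,152) and a wooden block at (607,183) with a brownish lower side.
Candidates for the printing block, in full-frame top pixels: the tray block at (343,162), about 111 mm long, chosen; a small one at (360,220), wrong size; a large one at (357,272), about 146 mm, wrong size. The only thing that looks like the master is the block at (295,149).

```bash
cat >> h.py <<'E'
from scipy.spatial.transform import Rotation as Rot
def pose():
    s=env.state(); w,x,y,z=s['ee_rot']; return np.array(s['position']),Rot.from_quat([x,y,z,w]).as_matrix(),s
def plan(xyz=None,phi=None):
    "phi: wanted world angle (deg) of closing line (tool y), mod 180"
    p,R,s=pose(); print('t',round(s['time'],2),'p',p.round(1),'phi',round(np.degrees(np.arctan2(R[1,1],R[0,1])),2),'z',R[:,2].round(3),'q6',round(s['qpos'][5],2),'F',np.round(s['force'],1),'w',round(s['width'],1))
    if xyz is not None:
        d=R.T@(np.array(xyz)-p)/50; print(' shift units tool (before turn)',d.round(3),'rows>=',np.ceil(np.abs(d).max()))
    if phi is not None:
        a=np.degrees(np.arctan2(R[1,1],R[0,1])); t=-(phi-a) # tool z down: +turn = cw seen from above
        t=(t+90)%180-90; print(' turn units',round(t/30,3),'rows>=',np.ceil(abs(t)/10.6))
        if xyz is not None:
            al=np.radians(t); Q=Rot.from_rotvec([0,0,al]).as_matrix(); print(' shift units after turn',(Q.T@d).round(3))
E
python3 - <<'E'
from h import *
c=env.capture('wrist');print(np.round(c['mount'],3),c['fx'],c['cx'],c['cy'],c.keys())
plan([470,40,260],13)
plan([520,-300,230],-12)
E
```

```text
[[-1.00000e-03  9.51000e-01  3.10000e-01  7.88300e+01]
 [ 1.00000e+00  1.00000e-03  0.00000e+00 -1.62000e-01]
 [ 0.00000e+00  3.10000e-01 -9.51000e-01 -1.43545e+02]
 [ 0.00000e+00  0.00000e+00  0.00000e+00  1.00000e+00]] 346.221535870448 261.1372229457149 190.97429914069357 dict_keys(['frame', 'fx', 'fy', 'cx', 'cy', 'mount'])
t 2.0 p [147.7 529.8 231.3] phi 74.42 z [ 0.  0. -1.] q6 -0.1 F [-0.2 -0.3 -0.6] w 85.4
 shift units tool (before turn) [-8.84  -7.706 -0.574] rows>= 9.0
 turn units 2.047 rows>= 6.0
 shift units after turn [-10.995   4.078  -0.574]
t 2.0 p [147.7 529.8 231.3] phi 74.42 z [ 0.  0. -1.] q6 -0.1 F [-0.2 -0.3 -0.6] w 85.4
 shift units tool (before turn) [-11.629 -13.987   0.026] rows>= 14.0
 turn units 2.881 rows>= 9.0
 shift units after turn [-14.685  10.734   0.026]
```

```bash
python3 -m crank '0 -0.982 -0.856 0.07 0;0 -0.982 -0.856 0.07 0;0 -0.982 -0.856 0.07 0;0 -0.982 -0.856 0.07 0;0 -0.982 -0.856 0.07 0;0 -0.982 -0.856 0.07 0;0 -0.982 -0.856 0.07 0;0 -0.982 -0.856 0.07 0;0 -0.982 -0.856 0.07 0;0 0 0 0 0.34;0 0 0 0 0.34;0 0 0 0 0.34;0 0 0 0 0.34;0 0 0 0 0.34;0 0 0 0 0.34;0 0 0 0 0;0 0 0 0 0'
python3 - <<'E'
from h import *
np.set_printoptions(precision=1,suppress=True)
plan([515,-290,210],-12)
W=cap('wrist','g1.png');T=cap('top')
for n in['gauge','anvil','jaw_rest','stop_bracket','dial_centre','zero_mark','needle_tip']:
    a=env.spot_point('wrist',n);b=env.spot_point('top',n)
    h={'gauge':0,'anvil':14,'jaw_rest':27,'stop_bracket':14}.get(n,63)
    if a: print(n,np.array(a[0]['xy']),a[0]['p'],'onz',onz(W,a[0]['xy'],h), 'tri',tri([(W,a[0]['xy']),(T,b[0]['xy'])]) if b else '')
E
```

```text
time: 4.12
position: [456.4, 60.6, 201.2]
ee_rot: [0.0, 0.62, 0.785, 0.0]
force: [-0.0, 0.3, -0.1]
width: 85.9
finger_force: 0.0
t 4.12 p [456.4  60.6 201.2] phi 13.37 z [ 0.  0. -1.] q6 -0.22 F [-0.   0.3 -0.1] w 85.9
 shift units tool (before turn) [-7.1 -0.5 -0.2] rows>= 8.0
 turn units 0.846 rows>= 3.0
 shift units after turn [-6.6  2.6 -0.2]
gauge [294.2 170.6] 0.81 onz [492.7  57.4   0. ] tri [494.9  55.8  -5.6]
anvil [324.  149.4] 0.79 onz [513.1  87.8  14. ] tri [517.5  86.4   6.8]
jaw_rest [310.3 165.1] 0.86 onz [501.9  72.4  27. ] tri [505.7  71.2  24. ]
stop_bracket [318.6  73.1] 0.78 onz [488.4 153.7  14. ] tri [490.4 152.1  20.5]
dial_centre [256.2 175. ] 0.59 onz [452.6  61.   63. ] tri [456.3  59.9  64.8]
zero_mark [271.8 157.3] 0.91 onz [461.8  78.8  63. ] tri [466.5  73.9  45.7]
needle_tip [237.7 156.6] 0.68 onz [434.1  72.9  63. ] tri
```

View pics/g1.png

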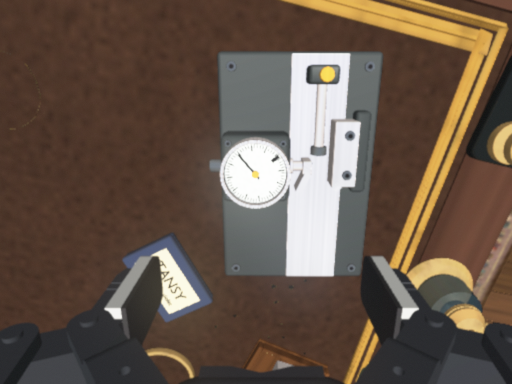

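Picture: comparator seen from above, dial centre at (256,173), needle pointing up‑left to (240,155), broad zero stroke at (275,158), anvil at (345,150), stop head end at (319,153), way corners (291,53), (350,53), (286,276), (334,276).

```bash
python3 - <<'E'
from h import *
np.set_printoptions(precision=2,suppress=True)
W=cap('wrist')
im=cv2.cvtColor(W['frame'],cv2.COLOR_RGB2GRAY)
# refine way edges: bright/dark transitions per row
L=[];R_=[]
for r in list(range(205,270,4))+list(range(58,112,4)):
    row=im[r].astype(float); g=np.diff(cv2.GaussianBlur(row[None],(5,1),0)[0])
    a=278+np.argmax(g[278:300]); b=322+np.argmin(g[322:360])
    L.append(onz(W,(a+.5,r),14)[:2]);R_.append(onz(W,(b+.5,r),14)[:2])
for n,X in(('L',L),('R',R_)):
    X=np.array(X,np.float32); v=cv2.fitLine(X,cv2.DIST_HUBER,0,.01,.01).ravel(); print(n,v, np.degrees(np.arctan2(v[1],v[0])))
for p in[(291,53),(350,53),(286,276),(334,276)]: print(onz(W,p,14))
print('stop',onz(W,(319,153),27),'dial',onz(W,(256,173),63))
# candidate gauge pose
way=np.array([[-8,113],[44,113],[-8,-113],[44,-113]],float)
m=np.array([onz(W,p,14)[:2] for p in[(291,53),(350,53),(286,276),(334,276)]])
mc=m.mean(0);wc=way.mean(0);H=(way-wc).T@(m-mc);U,S,V=np.linalg.svd(H);Q=V.T@U.T
t=mc-Q@wc;print('yaw',np.degrees(np.arctan2(Q[1,0],Q[0,0])),'origin',t,'res',(m-(way@Q.T+t)))
s=onz(W,(319,153),27)[:2];print('stop in gauge',Q.T@(s-t),'dial',Q.T@(onz(W,(256,173),63)[:2]-t))
plan([515,-290,210],-12)
E
```

```text
L [  0.23  -0.97 483.73  62.39] -76.84282
R [  0.23  -0.97 536.26  68.29] -76.78894
[459.97 164.29  14.  ]
[511.04 176.25  14.  ]
[512.29 -56.32  14.  ]
[563.34 -44.36  14.  ]
stop [506.6   85.27  27.  ] dial [452.06  62.68  63.  ]
yaw 13.33067660777956 origin [494.15  55.81] res [[-0.33  0.36]
 [ 0.14  0.34]
 [-0.13 -0.33]
 [ 0.32 -0.37]]
stop in gauge [18.91 25.8 ] dial [-39.36  16.39]
t 4.97 p [456.4  60.6 201.1] phi 13.23 z [ 0.  0. -1.] q6 -0.22 F [-0.8 -0.1  1. ] w 85.6
 shift units tool (before turn) [-7.09 -0.46 -0.18] rows>= 8.0
 turn units 0.841 rows>= 3.0
 shift units after turn [-6.62  2.6  -0.18]
```

```bash
python3 -m crank '0.3 -0.885 -0.055 -0.02 0;0.3 -0.885 -0.055 -0.02 0;0.3 -0.885 -0.055 -0.02 0;0.3 -0.885 -0.055 -0.02 0;0.3 -0.885 -0.055 -0.02 0;0.3 -0.885 -0.055 -0.02 0;0.3 -0.885 -0.055 -0.02 0;0.3 -0.885 -0.055 -0.02 0;0.3 0 0 0 0.28;0.3 0 0 0 0.28;0.3 0 0 0 0.28;0.3 0 0 0 0;0.3 0 0 0 0'
python3 - <<'E'
from h import *
np.set_printoptions(precision=1,suppress=True)
plan()
W=cap('wrist','t1.png');T=cap('top')
for n in['master','printing_block','block_face','pen_tray','rubber_stamp','magnifier']:
    a=env.spot_point('wrist',n);b=env.spot_point('top',n)
    for r in a[:3]: print(n,np.array(r['xy']),round(r['p'],2),'onz4',onz(W,r['xy'],18 if n=='block_face' else 4),'tri',[tri([(W,r['xy']),(T,q['xy'])]) for q in b[:3]])
for n in['master','printing_block']:
  for r in env.regions_of('wrist',n)[:2]:
    print(n,r['xy'],round(r['p'],2),cv2.minAreaRect(np.argwhere(r['mask'])[:,::-1].astype(np.float32)))
E
```

```text
time: 6.6
position: [516.0, -289.0, 209.1]
ee_rot: [-0.0, 0.776, 0.63, 0.0]
force: [-0.8, 0.4, 0.3]
width: 59.7
finger_force: 0.0
t 6.6 p [ 516.  -289.   209.1] phi -11.85 z [-0.  0. -1.] q6 -0.4 F [-0.8  0.4  0.3] w 59.7
master [268.9 102.3] 0.75 onz4 [ 535.9 -235.2    4. ] tri []
printing_block [266.9 226.4] 0.83 onz4 [ 507.4 -364.1    4. ] tri [array([ 326.5, -563.4, -533.8]), array([ 432.5, -622.2, -657. ]), array([ 506.1, -365.6,   -2.7])]
printing_block [ 25.3 296.3] 0.83 onz4 [ 211.5 -393.1    4. ] tri [array([ 200. , -398.1,   -8.4]), array([ 323.8, -356.7,  126.3]), array([ 439.4, -286.8,  251.1])]
printing_block [137.9 286.7] 0.82 onz4 [ 345.2 -408.     4. ] tri [array([ 216.1, -483.5, -202.6]), array([ 341.6, -414.9,   -3.8]), array([ 452.9, -309. ,  199.4])]
block_face [139.8 296.4] 0.82 onz4 [ 350.8 -412.6   18. ] tri [array([ 209.3, -504.1, -205.4]), array([ 339.5, -421.6,   -1.3]), array([ 451.9, -311.1,  199.9])]
block_face [  3.6 317.8] 0.77 onz4 [ 188.  -407.8   18. ] tri [array([ 192.9, -404.6,   22.8]), array([ 318.7, -357.3,  145.2]), array([ 435.8, -286.8,  258.
[... 316 characters left out ...]
])]
rubber_stamp [380.7 149.5] 0.78 onz4 [ 638.1 -304.5    4. ] tri [array([ 643.3, -309.6,  -18.1])]
magnifier [112.9 163.8] 0.65 onz4 [ 366.  -262.4    4. ] tri []
master [104.3, 165.2] 0.74 ((123.86278533935547, 165.16270446777344), (86.28211212158203, 154.46392822265625), 16.301708221435547)
master [270.6, 96.8] 0.66 ((269.5839538574219, 97.97151184082031), (127.11714172363281, 28.356529235839844), 87.20729064941406)
printing_block [267.3, 229.7] 0.85 ((267.58660888671875, 230.92025756835938), (24.562021255493164, 104.70081329345703), 2.385944128036499)
printing_block [259.9, 144.4] 0.7 ((268.1602783203125, 153.84556579589844), (107.33346557617188, 274.11968994140625), 1.060911774635315)
```

View pics/t1.png

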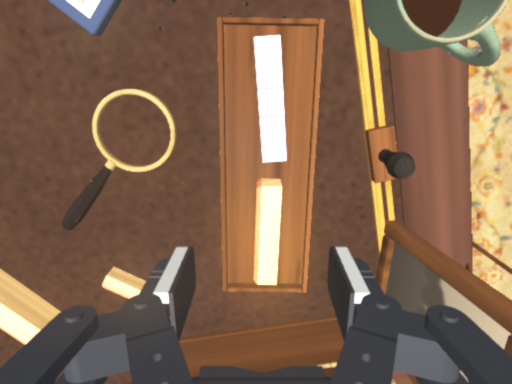

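Picture: master at (255–286, 35–161), wooden block at (255–282, 179–285) and the tray frame (219–323, 17–292). A close crop follows to check the choice and the copper side.

```bash
python3 - <<'E'
import cv2,numpy as np
a=cv2.imread('pics/t1.png')
f=lambda y0,y1:cv2.resize(a[y0:y1,240:305],None,fx=4.3,fy=4.3,interpolation=cv2.INTER_CUBIC)
cv2.imwrite('pics/t1c.png',np.hstack([f(28,166),f(165,303)]))
E
```

```text
(no output)
```

View pics/t1c.png

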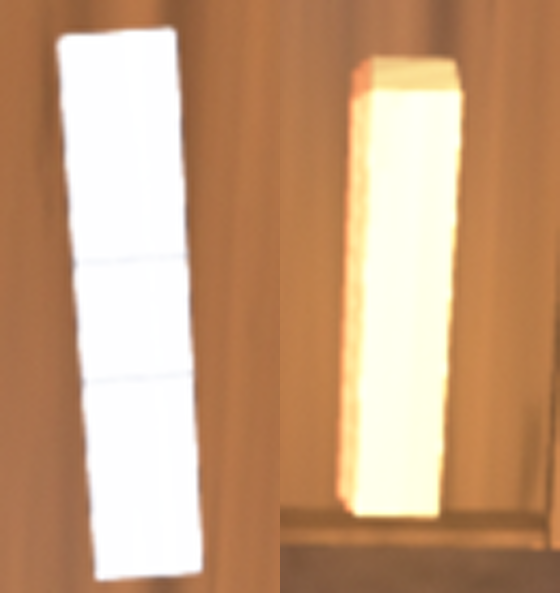

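Crop: left, the bright master with its two dark lines. Right, the wooden block, whose coppery face is on its left side (towards world −x). That is the right size and side, so the choice stands.

```bash
cat >> h.py <<'E'
def fit(corners_px,c,w,l,z):
    m=np.array([onz(c,p,z)[:2] for p in corners_px]); way=np.array([[-w,l],[w,l],[w,-l],[-w,-l]])/2
    mc=m.mean(0);U,S,V=np.linalg.svd(way.T@(m-mc));Q=V.T@U.T
    print('centre',mc.round(1),'yaw',np.degrees(np.arctan2(Q[1,0],Q[0,0])).round(2),'sides',[np.linalg.norm(m[i]-m[(i+1)%4]).round(1) for i in range(4)]); return mc,Q
G0=np.array([494.2,55.8]);GY=np.radians(13.33)
def g2w(x,y): return G0+np.array([[np.cos(GY),-np.sin(GY)],[np.sin(GY),np.cos(GY)]])@[x,y]
def w2g(p): return np.array([[np.cos(GY),np.sin(GY)],[-np.sin(GY),np.cos(GY)]])@(np.array(p)[:2]-G0)
E
python3 - <<'E'
from h import *
W=cap('wrist')
M,Q=fit([(253.3,36.4),(280.7,34.5),(287.2,160.6),(262.6,162.9)],W,23.3,110,32)
gp=M+Q@[0,-38]; print('grip',gp)
B,Qb=fit([(260.5,185.9),(282.3,186.4),(277.2,285),(256.7,285)],W,24.5,110,32); print(B+Qb@[0,-38])
t,_=fit([(219.5,18),(322.5,19.5),(306,292),(223,290.5)],W,95,280,16)
plan([*gp,90],np.degrees(np.arctan2(Q[1,0],Q[0,0])))
E
```

```text
centre [ 537.8 -233.6] yaw -7.8 sides [np.float64(23.3), np.float64(109.8), np.float64(23.4), np.float64(110.5)]
grip [ 532.63207406 -271.24000398]
centre [ 508.9 -364.9] yaw -13.9 sides [np.float64(21.2), np.float64(110.4), np.float64(21.9), np.float64(111.0)]
[ 499.77485692 -401.81362197]
centre [ 520.7 -300.7] yaw -13.01 sides [np.float64(90.7), np.float64(279.0), np.float64(93.8), np.float64(278.2)]
t 7.45 p [ 516.  -289.   209.1] phi -11.97 z [ 0.  0. -1.] q6 -0.4 F [0.8 0.6 0.5] w 59.9
 shift units tool (before turn) [0.417 0.251 2.382] rows>= 3.0
 turn units -0.139 rows>= 1.0
 shift units after turn [0.397 0.281 2.382]
```

```bash
python3 -m crank '0.48 0.417 0.251 0 -0.14;0.48 0 0 0.8 0;0.48 0 0 0.8 0;0.48 0 0 0.8 0;0.48 0 0 0 0' 30
python3 - <<'E'
from h import *
plan([532.6,-271.2,7],-7.8)
W=cap('wrist','a.png')
for r in env.regions_of('wrist','master')[:2]: print(r['xy'],r['p'],cv2.minAreaRect(np.argwhere(r['mask'])[:,::-1].astype(np.float32)))
E
```

```text
time: 8.07
position: [530.1, -269.6, 84.8]
ee_rot: [-0.004, 0.753, 0.658, -0.001]
force: [0.2, -0.6, 0.1]
width: 44.5
finger_force: 0.0
t 8.07 p [ 530.1 -269.6   84.8] phi -7.77 z [-0.008  0.005 -1.   ] q6 -0.43 F [ 0.2 -0.6  0.1] w 44.5
 shift units tool (before turn) [-0.032  0.067  1.556] rows>= 2.0
 turn units 0.001 rows>= 1.0
 shift units after turn [-0.032  0.067  1.556]
[265.1, 144.7] 0.62 ((263.9037780761719, 146.54672241210938), (42.61907196044922, 187.58155822753906), 1.4057493209838867)
```

View pics/a.png

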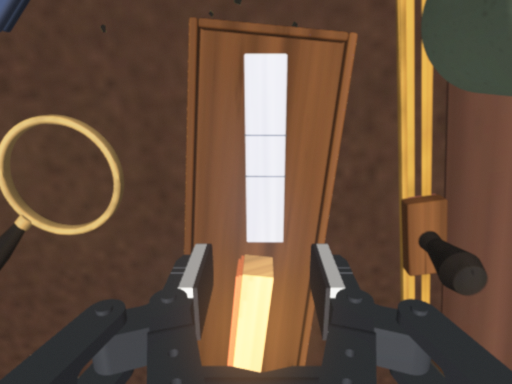

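Picture: the master is square to the fingers, at (264,147), and the finger tips are at row 245, open either side of it.

```bash
python3 -m crank '0.48 0 0.03 0.6 0;0.48 0 0 0.6 0;0.48 0 0 0.24 0;0.48 0 0 0.1 0;0.48 0 0 0 0;0.48 0 0 0 0'; python3 - <<'E'
from h import *
plan([532.6,-271.2,7],-7.8)
E
```

```text
time: 8.93
position: [535.0, -272.0, 13.7]
ee_rot: [0.001, 0.753, 0.658, 0.0]
force: [0.4, -0.0, -0.8]
width: 44.4
finger_force: 0.0
t 8.93 p [ 535.  -272.    13.7] phi -7.77 z [ 0.002 -0.001 -1.   ] q6 -0.43 F [ 0.4 -0.  -0.8] w 44.4
 shift units tool (before turn) [ 0.009 -0.051  0.133] rows>= 1.0
 turn units 0.001 rows>= 1.0
 shift units after turn [ 0.009 -0.051  0.133]
```

```bash
python3 -m crank '0.48 0 -0.04 0.12 0;0.48 0 0 0 0;1 0 0 0 0;1 0 0 0 0;1 0 0 0 0;1 0 0 0 0;1 0 0 0 0;1 0 0 0 0' 50; python3 - <<'E'
from h import *
plan([532.6,-271.2,7],-7.8)
E
```

```text
time: 9.93
position: [532.3, -271.3, 6.3]
ee_rot: [0.0, 0.753, 0.658, 0.0]
force: [0.6, -0.4, 0.5]
width: 22.7
finger_force: 50.2
t 9.93 p [ 532.3 -271.3    6.3] phi -7.77 z [ 0. -0. -1.] q6 -0.43 F [ 0.6 -0.4  0.5] w 22.7
 shift units tool (before turn) [ 0.003  0.006 -0.015] rows>= 1.0
 turn units 0.001 rows>= 1.0
 shift units after turn [ 0.003  0.006 -0.015]
```

```bash
python3 -m crank '1 0 0 -0.4 0;1 0 0 -0.8 0;1 0 0 -0.8 0;1 0 0 0 0;1 0 0 0 0'; python3 - <<'E'
from h import *
plan([*g2w(17,-122),106],13.33)
E
```

```text
time: 10.55
position: [531.1, -270.5, 104.1]
ee_rot: [-0.002, 0.753, 0.658, -0.0]
force: [0.3, 0.4, -3.3]
width: 22.5
finger_force: 49.9
t 10.55 p [ 531.1 -270.5  104.1] phi -7.77 z [-0.003  0.002 -1.   ] q6 -0.43 F [ 0.3  0.4 -3.3] w 22.5
 shift units tool (before turn) [ 4.212 -0.418 -0.031] rows>= 5.0
 turn units -0.703 rows>= 2.0
 shift units after turn [ 4.08   1.126 -0.031]
```

```bash
python3 -m crank '1 0.7 -0.07 0 0;1 0.7 -0.07 0 0;1 0.7 -0.07 0 0;1 0.7 -0.07 0 0;1 0.7 -0.07 0 0;1 0.7 -0.07 0 0;1 0 0 0 -0.24;1 0 0 0 -0.24;1 0 0 0 -0.223;1 0 0 0 0;1 0 0 0 0;1 0 0 0 0'; python3 - <<'E'
from h import *
plan([*g2w(17,-122),18],13.33)
W=cap('wrist','b.png')
for p in[(0,0)]:pass
E
```

```text
time: 12.05
position: [539.4, -60.2, 105.5]
ee_rot: [-0.001, 0.621, 0.784, -0.0]
force: [-0.1, 1.1, -2.8]
width: 22.4
finger_force: 49.8
t 12.05 p [539.4 -60.2 105.5] phi 13.26 z [-0.001  0.    -1.   ] q6 -0.45 F [-0.1  1.1 -2.8] w 22.4
 shift units tool (before turn) [ 0.026 -0.003  1.749] rows>= 2.0
 turn units -0.002 rows>= 1.0
 shift units after turn [ 0.026 -0.003  1.749]
```

View pics/b.png

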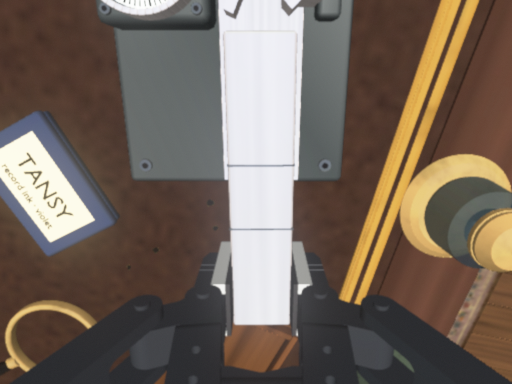

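Picture: the master is held square at (224–302, 31–325), above the way's entry, with the way's edges at (222) and (303) in row 120. The mouth of the jaw is ahead at (250,10).

```bash
python3 - <<'E'
from h import *
W=cap('wrist')
M,Q=fit([(224,31),(302,31),(293,325),(232,325)],W,23.3,110,131.2)
print('in gauge',w2g(M)); 
way=[(onz(W,p,14)) for p in[(225.5,179),(299,179)]]
print('way end in gauge',[w2g(p) for p in way])
E
```

```text
centre [532.  -23.2] yaw 13.22 sides [np.float64(24.3), np.float64(110.4), np.float64(25.1), np.float64(110.4)]
in gauge [ 18.51668418 -85.60645418]
way end in gauge [array([  -7.33589775, -112.17591588]), array([  44.62370024, -112.26369614])]
```

```bash
python3 -m crank '1 0.026 -0.01 0.6 0;1 0 0 0.6 0;1 0 0 0.4 0;1 0 0 0.15 0;1 0 0 0 0;1 0 0 0 0;1 0 0 0 0'; python3 - <<'E'
from h import *
plan([*g2w(17,-122),17],13.33); print(w2g(env.state()['position']))
E
```

```text
time: 13.02
position: [539.8, -59.3, 19.9]
ee_rot: [0.001, 0.62, 0.784, 0.001]
force: [-0.4, 0.4, -2.7]
width: 22.4
finger_force: 49.7
t 13.03 p [539.8 -59.3  19.9] phi 13.31 z [ 0.002 -0.    -1.   ] q6 -0.45 F [-0.4  0.4 -2.7] w 22.4
 shift units tool (before turn) [ 0.01  -0.018  0.057] rows>= 1.0
 turn units -0.001 rows>= 1.0
 shift units after turn [ 0.01  -0.018  0.057]
[  17.8843905  -122.50343548]
```

```bash
python3 -m crank '1 0 -0.02 0.05 0;1 0 0 0 0;1 0 0 0 0'; python3 - <<'E'
from h import *
plan([*g2w(17,-122),17],13.33); print(w2g(env.state()['position']))
E
```

```text
time: 13.4
position: [538.0, -59.3, 16.3]
ee_rot: [0.0, 0.62, 0.784, 0.0]
force: [0.4, -0.1, -2.6]
width: 22.4
finger_force: 50.0
t 13.4 p [538.  -59.3  16.3] phi 13.32 z [ 0.  0. -1.] q6 -0.45 F [ 0.4 -0.1 -2.6] w 22.4
 shift units tool (before turn) [ 0.002  0.019 -0.015] rows>= 1.0
 turn units -0.0 rows>= 1.0
 shift units after turn [ 0.002  0.019 -0.015]
[  16.06610694 -122.12150397]
```

```bash
python3 -m crank '1 0.15 0.01 -0.01 0;1 0.15 0 0 0;1 0.1 0 0 0;1 0.1 0 0 0;1 0 0 0 0'; python3 - <<'E'
from h import *
plan(); s=env.state();print(w2g(s['position']),w2g(G0+s['force'][:2]))
E
```

```text
time: 14.02
position: [532.8, -34.4, 16.7]
ee_rot: [0.0, 0.62, 0.785, 0.0]
force: [-0.2, -0.1, -2.8]
width: 22.4
finger_force: 49.8
t 14.03 p [532.8 -34.4  16.7] phi 13.35 z [ 0.  0. -1.] q6 -0.4 F [-0.2 -0.1 -2.8] w 22.4
[ 16.71640721 -96.68430396] [-0.21488548 -0.06943393]
```

```bash
python3 -m crank '1 0.06 0 0 0;1 0.06 0 0 0;1 0.06 0 0 0;1 0.06 0 0 0;1 0 0 0 0'; python3 - <<'E'
from h import *
plan(); s=env.state();print(w2g(s['position']),w2g(G0+s['force'][:2]))
E
```

```text
time: 14.65
position: [531.4, -24.9, 17.5]
ee_rot: [0.002, 0.621, 0.784, -0.0]
force: [3.8, -4.0, -2.6]
width: 22.6
finger_force: 49.8
t 14.65 p [531.4 -24.9  17.5] phi 13.29 z [ 0.004 -0.003 -1.   ] q6 -0.38 F [ 3.8 -4.  -2.6] w 22.6
[ 17.62597226 -87.07338779] [ 2.7278133  -4.76743722]
```

```bash
python3 -m crank '1 0.06 0 0 0;1 0.06 0 0 0;1 0.06 0 0 0;1 0.06 0 0 0;1 0 0 0 0;1 0 0 0 0'; python3 - <<'E'
from h import *
plan(); s=env.state();print(w2g(s['position']),w2g(G0+s['force'][:2]))
E
```

```text
time: 15.4
position: [528.0, -11.0, 17.0]
ee_rot: [0.001, 0.62, 0.784, 0.001]
force: [5.4, -1.4, -2.7]
width: 22.3
finger_force: 49.8
t 15.4 p [528. -11.  17.] phi 13.31 z [ 0.002  0.001 -1.   ] q6 -0.36 F [ 5.4 -1.4 -2.7] w 22.3
[ 17.44364935 -72.8087566 ] [ 4.96560804 -2.63855281]
```

```bash
for i in 1 2; do python3 -m crank '1 0.03 0 0 0;1 0.02 0 0 0;1 0 0 0 0' | egrep 'pos|^force'; done
```

```text
position: [527.4, -8.7, 17.0]
force: [4.9, -2.0, -2.6]
position: [526.9, -6.5, 17.0]
force: [6.5, -2.5, -3.5]
```

```bash
for i in 1 2; do python3 -m crank '1 0.02 0 0 0;1 0.01 0 0 0;1 0 0 0 0' | egrep 'pos|^force'; done
```

```text
position: [526.9, -6.4, 17.2]
force: [5.9, -5.7, -3.3]
position: [526.9, -6.4, 17.5]
force: [6.3, -9.8, -2.8]
```

```bash
python3 -m crank '1 -0.03 0 0.02 0;1 0 0 0 0;0.5 0 0 0 0;0.5 0 0 0 0;0.5 0 0 0 0;0.5 0 0 -0.3 0;0.5 0 0 -0.7 0;0.5 0 0 -0.8 0;0.5 0 0 -0.8 0;0.5 0 0 0 0;0.5 0 0 0 0'; python3 - <<'E'
from h import *
np.set_printoptions(precision=1,suppress=True)
plan([*g2w(-40,14),180],13.33)
W=cap('wrist','c.png')
for n in['dial_centre','zero_mark','needle_tip']:
    a=env.spot_point('wrist',n)
    for r in a[:2]: print(n,np.array(r['xy']),r['p'],w2g(onz(W,r['xy'],61)))
E
```

```text
time: 18.27
position: [525.4, -5.1, 145.8]
ee_rot: [-0.0, 0.62, 0.784, 0.0]
force: [0.6, -0.4, -0.6]
width: 43.0
finger_force: 0.0
t 18.27 p [525.4  -5.1 145.8] phi 13.33 z [-0.  0. -1.] q6 -0.35 F [ 0.6 -0.4 -0.6] w 43.0
 shift units tool (before turn) [ 1.6 -1.1 -0.7] rows>= 2.0
 turn units -0.0 rows>= 1.0
 shift units after turn [ 1.6 -1.1 -0.7]
dial_centre [168.9  71.8] 0.83 [-40.6  16.3]
dial_centre [193.6  53.1] 0.59 [-24.6  27.2]
zero_mark [194.2  52.7] 0.83 [-24.2  27.4]
needle_tip [202.7  75. ] 0.71 [-19.7  14.4]
```

View pics/c.png

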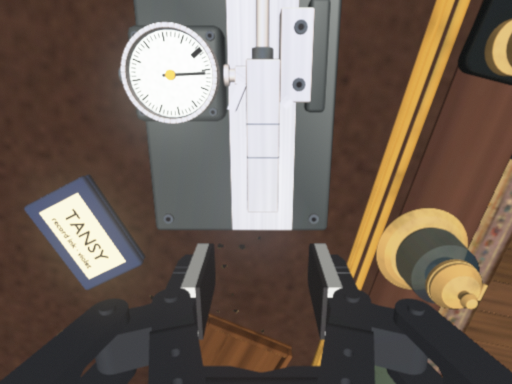

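Picture: the master stands released between jaw and anvil at (262,135), against the stop head at (263,52). The needle points right (203,73), the zero stroke is at (196,53), and the dial centre is at (170,74).

```bash
cat >> h.py <<'E'
def dial(c,z=60):
    "detect bezel circle centre, zero stroke & needle angles (gauge frame, deg) from red-less dark pixels, given nets' points"
    P={n:env.spot_point('wrist',n) for n in('dial_centre','zero_mark','needle_tip')}
    for n in P: print(n,[(np.round(r['xy'],1),round(r['p'],2),w2g(onz(c,r['xy'],z)).round(1)) for r in P[n][:2]])
def ang(c,ce,p,z=60):
    d=w2g(onz(c,p,z))-w2g(onz(c,ce,z)); return np.degrees(np.arctan2(d[1],d[0])).round(1),np.linalg.norm(d).round(1)
E
python3 - <<'E'
from h import *
W=cap('wrist'); ce=(170,74.5)
print('centre g',w2g(onz(W,ce,63)),'zero',ang(W,ce,(196.3,52.8)),'needle',ang(W,ce,(203,73.3)))
print('master c in gauge', w2g(onz(W,(263,135),42)))
plan([*g2w(-40,15),110],13.33)
E
```

```text
centre g [-40.05165094  14.94171583] zero (np.float64(36.3), np.float64(21.3)) needle (np.float64(1.9), np.float64(20.6))
master c in gauge [ 17.2548694  -25.54561504]
t 18.52 p [524.8  -5.1 144.1] phi 13.32 z [-0.003  0.    -1.   ] q6 -0.35 F [0.2 1.  0.2] w 42.5
 shift units tool (before turn) [ 1.625 -1.114  0.688] rows>= 2.0
 turn units -0.0 rows>= 1.0
 shift units after turn [ 1.625 -1.114  0.688]
```

```bash
python3 -m crank '0 0.54 -0.37 0 0;0 0.54 -0.37 0 0;0 0.54 -0.37 0 0;0 0 0 0.5 0;0 0 0 0.5 0;0 0 0 0.4 0;0 0 0 0 0;0 0 0 0 0'; python3 - <<'E'
from h import *
plan([*g2w(-40,14.8),45],13.33)
E
```

```text
time: 19.52
position: [453.4, 60.8, 76.1]
ee_rot: [0.0, 0.62, 0.784, 0.0]
force: [-0.1, -0.1, -0.2]
width: 85.6
finger_force: 0.0
t 19.52 p [453.4  60.8  76.1] phi 13.31 z [ 0.001  0.    -1.   ] q6 -0.22 F [-0.1 -0.1 -0.2] w 85.6
 shift units tool (before turn) [ 0.01  -0.029  0.622] rows>= 1.0
 turn units -0.001 rows>= 1.0
 shift units after turn [ 0.01  -0.029  0.622]
```

```bash
python3 -m crank '0 0.01 -0.03 0.4 0;0 0 0 0.2 0;0 0 0 0 0;0.6 0 0 0 0;0.6 0 0 0 0;0.6 0 0 0 0;0.6 0 0 0 0;0.6 0 0 0 0' 30; python3 - <<'E'
from h import *
plan([*g2w(-40,14.8),45],13.33)
E
```

```text
time: 20.52
position: [451.0, 60.7, 46.8]
ee_rot: [-0.0, 0.62, 0.784, -0.001]
force: [-3.6, -0.6, 5.0]
width: 58.3
finger_force: 32.4
t 20.52 p [451.   60.7  46.8] phi 13.33 z [-0.001 -0.001 -1.   ] q6 -0.22 F [-3.6 -0.6  5. ] w 58.3
 shift units tool (before turn) [0.001 0.018 0.036] rows>= 1.0
 turn units -0.0 rows>= 1.0
 shift units after turn [0.001 0.018 0.036]
```

```bash
python3 -m crank '0.6 0 -0.01 -0.02 0.234;0.6 0 0 0 0.234;0.6 0 0 0 0.234;0.6 0 0 0 0.234;0.6 0 0 0 0.234;0.6 0 0 0 0;0.6 0 0 0 0;0.6 0 0 0 0'; python3 -m crank '0 0 0 0 0;0 0 0 0 0;0 0 0 0 0;0 0 0 -0.5 0;0 0 0 -0.8 0;0 -0.7 0 -0.8 0;0 -0.7 0 0 -0.35;0 0 0 0 -0.35;0 0 0 0 -0.35;0 0 0 0 -0.12;0 0 0 0 0;0 0 0 0 0'; python3 - <<'E'
from h import *
plan()
W=cap('wrist','d.png'); dial(W); s=env.spot_point('wrist','dial_centre')[0]['xy']
x,y=map(int,s); cv2.imwrite('pics/dc.png',cv2.resize(W['frame'][max(0,y-45):y+45,max(0,x-50):x+60,::-1],None,fx=5,fy=5,interpolation=cv2.INTER_CUBIC)); print(max(0,x-50),max(0,y-45))
E
```

```text
time: 21.52
position: [450.7, 60.7, 46.9]
ee_rot: [-0.0, 0.828, 0.561, -0.0]
force: [-2.1, -0.6, 2.4]
width: 58.6
finger_force: 33.8
time: 23.02
position: [425.0, -4.1, 151.7]
ee_rot: [0.0, 0.621, 0.784, 0.0]
force: [0.4, 0.2, 0.3]
width: 85.2
finger_force: 0.0
t 23.02 p [425.   -4.1 151.7] phi 13.27 z [ 0.  0. -1.] q6 -0.37 F [0.4 0.2 0.3] w 85.2
dial_centre [(array([323.1, 112.7]), 0.81, array([-39.2,  14.6]))]
zero_mark [(array([400.6,  88.3]), 0.18, array([10.4, 30.1]))]
needle_tip [(array([352. , 112.1]), 0.62, array([-20.,  15.]))]
273 67
```

View pics/dc.png

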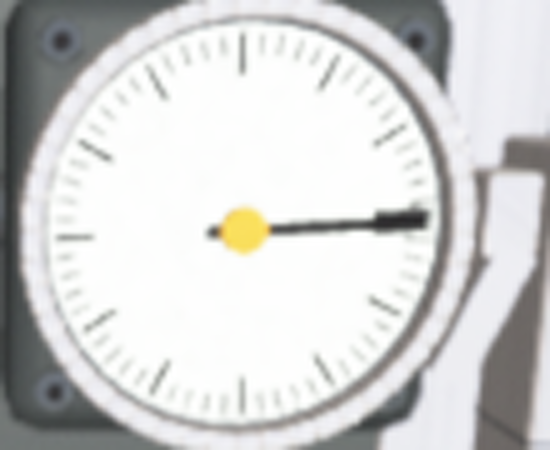

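Picture: the broad zero stroke stands right under the needle at (400,220) of the crop, pointing right, so the dial is zeroed. Next, fetch the master.

```bash
python3 - <<'E'
from h import *
plan([*g2w(18.1,-68),100],13.33)
E
```

```text
t 23.27 p [425.   -4.1 151.6] phi 13.31 z [ 0.  0. -1.] q6 -0.38 F [ 0.6  0.6 -0.1] w 85.6
 shift units tool (before turn) [-0.513  1.985  1.032] rows>= 2.0
 turn units -0.001 rows>= 1.0
 shift units after turn [-0.514  1.985  1.032]
```

```bash
python3 -m crank '0.48 -0.17 0.66 0.1 0;0.48 -0.17 0.66 0.2 0;0.48 -0.17 0.665 0.3 0;0.48 0 0 0.6 0;0.48 0 0 0.6 0;0.48 0 0 0.4 0;0.48 0 0 0.2 0;0.48 0 0 0 0;0.48 0 0 0 0'; python3 - <<'E'
from h import *
plan([*g2w(18.1,-68),17],13.33)
E
```

```text
time: 24.4
position: [528.3, -6.2, 32.8]
ee_rot: [0.001, 0.62, 0.784, 0.001]
force: [-1.3, -0.4, 0.5]
width: 44.1
finger_force: 0.0
t 24.4 p [528.3  -6.2  32.8] phi 13.32 z [ 0.002 -0.    -1.   ] q6 -0.35 F [-1.3 -0.4  0.5] w 44.1
 shift units tool (before turn) [ 0.003 -0.017  0.316] rows>= 1.0
 turn units -0.0 rows>= 1.0
 shift units after turn [ 0.003 -0.017  0.316]
```

```bash
python3 -m crank '0.48 0 0 0.2 0;0.48 0 0 0.11 0;0.48 0 0 0 0;0.48 0 0 0 0;1 0 0 0 0;1 0 0 0 0;1 0 0 0 0;1 0 0 0 0;1 0 0 0 0' 50; python3 - <<'E'
from h import *
plan([*g2w(18.1,-68),17],13.33)
E
```

```text
time: 25.52
position: [527.2, -6.3, 16.5]
ee_rot: [-0.0, 0.62, 0.784, -0.0]
force: [-4.5, -0.7, 5.9]
width: 22.5
finger_force: 49.9
t 25.52 p [527.2  -6.3  16.5] phi 13.33 z [-0. -0. -1.] q6 -0.35 F [-4.5 -0.7  5.9] w 22.5
 shift units tool (before turn) [ 0.     0.006 -0.01 ] rows>= 1.0
 turn units -0.0 rows>= 1.0
 shift units after turn [ 0.     0.006 -0.01 ]
```

```bash
python3 -m crank '1 -0.1 -0.02 -0.02 0;1 -0.2 0 0 0;1 -0.3 0 0 0;1 -0.4 0 0 0;1 -0.4 0 0 0;1 -0.4 0 -0.3 0;1 -0.2 0 -0.7 0;1 0 0 -0.6 0;1 0 0 0 0'; python3 - <<'E'
from h import *
plan([532.3,-271.3,96],-7.8)
E
```

```text
time: 26.65
position: [552.1, -105.6, 101.2]
ee_rot: [0.004, 0.621, 0.784, 0.002]
force: [-0.1, -0.4, -2.6]
width: 22.5
finger_force: 49.5
t 26.65 p [ 552.1 -105.6  101.2] phi 13.25 z [ 0.008 -0.003 -1.   ] q6 -0.52 F [-0.1 -0.4 -2.6] w 22.5
 shift units tool (before turn) [-3.134 -1.146  0.109] rows>= 4.0
 turn units 0.702 rows>= 2.0
 shift units after turn [-3.337  0.056  0.109]
```

```bash
python3 -m crank '1 -0.627 -0.229 0 0;1 -0.627 -0.229 0 0;1 -0.627 -0.229 0 0;1 -0.627 -0.229 0 0;1 -0.627 -0.229 0 0;1 0 0 0 0.234;1 0 0 0 0.234;1 0 0 0 0.234;1 0 0 0 0;1 0 0 0 0;1 0 0 0 0'; python3 - <<'E'
from h import *
plan([532.3,-271.3,7],-7.8)
E
```

```text
time: 28.02
position: [529.7, -269.3, 96.7]
ee_rot: [-0.0, 0.753, 0.658, -0.0]
force: [-0.4, 0.6, -2.6]
width: 22.4
finger_force: 49.4
t 28.02 p [ 529.7 -269.3   96.7] phi -7.69 z [-0.001  0.    -1.   ] q6 -0.43 F [-0.4  0.6 -2.6] w 22.4
 shift units tool (before turn) [-0.033  0.058  1.794] rows>= 2.0
 turn units 0.004 rows>= 1.0
 shift units after turn [-0.033  0.058  1.794]
```

```bash
python3 -m crank '1 -0.03 0.05 0.6 0;1 0 0 0.6 0;1 0 0 0.35 0;1 0 0 0.2 0;1 0 0 0 0;1 0 0 0 0;1 0 0 0 0'; python3 - <<'E'
from h import *
plan([532.3,-271.3,6.8],-7.8)
E
```

```text
time: 28.9
position: [533.0, -271.7, 11.0]
ee_rot: [0.001, 0.753, 0.658, 0.0]
force: [-0.8, 0.3, -3.6]
width: 22.6
finger_force: 49.3
t 28.9 p [ 533.  -271.7   11. ] phi -7.74 z [ 0.002 -0.001 -1.   ] q6 -0.43 F [-0.8  0.3 -3.6] w 22.6
 shift units tool (before turn) [ 0.006 -0.015  0.084] rows>= 1.0
 turn units 0.002 rows>= 1.0
 shift units after turn [ 0.006 -0.015  0.084]
```

Next: set the master down, open, rise and go over the printing block.

```bash
python3 -m crank '1 0 0 0.06 0;1 0 0 0 0;1 0 0 0.01 0;0.48 0 0 0 0;0.48 0 0 0 0;0.48 0 0 0 0;0.48 0 0 -0.3 0;0.48 0 0 -0.7 0;0.48 0 0 -0.7 0;0.48 0 0 0 0;0.48 0 0 0 0'; python3 - <<'E'
from h import *
W=cap('wrist','e.png'); print([(r['xy'],r['p']) for r in env.spot_point('wrist','master')])
plan([499.8,-401.8,91],-13.9)
E
```

```text
time: 30.28
position: [532.1, -271.1, 91.3]
ee_rot: [0.0, 0.753, 0.658, 0.0]
force: [-1.6, -0.2, -0.4]
width: 44.5
finger_force: 0.0
[([259.4, 143.1], 0.78)]
t 30.38 p [ 531.4 -270.6   89.7] phi -7.74 z [-0.002  0.002 -1.   ] q6 -0.43 F [-1.8  0.5 -0.9] w 44.4
 shift units tool (before turn) [-2.684 -0.272 -0.028] rows>= 3.0
 turn units 0.205 rows>= 1.0
 shift units after turn [-2.698  0.017 -0.028]
```

View pics/e.png

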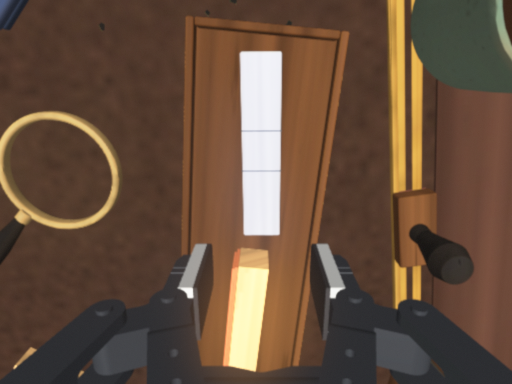

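Picture: the master is back in the tray, upright, at (260,143), and clear of the open fingers. The printing block is at (247,310) with its copper side left.

```bash
python3 -m crank '0.48 -0.65 -0.065 -0.01 0;0.48 -0.65 -0.065 0 0;0.48 -0.65 -0.065 0 0;0.48 -0.65 -0.065 0 0;0.48 0 0 0 0.205;0.48 0 0 0 0;0.48 0 0 0 0'; python3 - <<'E'
from h import *
plan([499.2,-398.9,7],-13.9)
W=cap('wrist','f.png')
E
```

```text
time: 31.25
position: [501.5, -397.5, 90.6]
ee_rot: [-0.001, 0.787, 0.617, -0.0]
force: [-0.2, 0.7, 0.1]
width: 44.5
finger_force: 0.0
t 31.25 p [ 501.5 -397.5   90.6] phi -13.78 z [-0.001  0.001 -1.   ] q6 -0.52 F [-0.2  0.7  0.1] w 44.5
 shift units tool (before turn) [-0.039 -0.036  1.672] rows>= 2.0
 turn units 0.004 rows>= 1.0
 shift units after turn [-0.039 -0.036  1.672]
```

View pics/f.png

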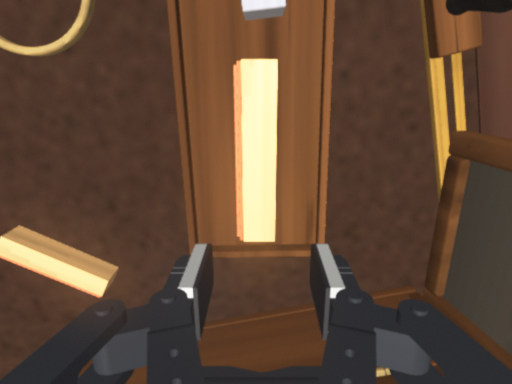

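Picture: the printing block, square to the fingers, at (257,150), with the copper strip along its left edge at (238). The tray's end wall is at row 250.

```bash
python3 - <<'E'
from h import *
W=cap('wrist')
B,Q=fit([(238,60),(277,60),(275,241),(239,241)],W,24.5,110,32)
g=B+Q@[0,-35];plan([*g,7],np.degrees(np.arctan2(Q[1,0],Q[0,0])))
E
```

```text
centre [ 508.2 -364.1] yaw -14.17 sides [np.float64(21.4), np.float64(109.4), np.float64(23.2), np.float64(109.4)]
t 31.35 p [ 501.8 -397.6   91.2] phi -13.8 z [-0.001  0.001 -1.   ] q6 -0.52 F [-0.1 -0.4  0.4] w 44.0
 shift units tool (before turn) [-0.02  -0.039  1.683] rows>= 2.0
 turn units 0.013 rows>= 1.0
 shift units after turn [-0.02  -0.039  1.683]
```

```bash
python3 -m crank '0.48 -0.02 -0.04 0.5 0.01;0.48 0 0 0.6 0;0.48 0 0 0.4 0;0.48 0 0 0.1 0;0.48 0 0 0 0;0.48 0 0 0 0;0.48 0 0 0 0'; python3 - <<'E'
from h import *
plan([499.1,-398.4,7],-14.1)
E
```

```text
time: 32.22
position: [500.2, -399.3, 13.0]
ee_rot: [0.001, 0.789, 0.614, 0.0]
force: [-0.4, -0.6, 0.8]
width: 44.2
finger_force: 0.0
t 32.23 p [ 500.2 -399.3   13. ] phi -14.19 z [ 0.002 -0.002 -1.   ] q6 -0.51 F [-0.4 -0.6  0.8] w 44.2
 shift units tool (before turn) [ 0.013 -0.026  0.119] rows>= 1.0
 turn units -0.003 rows>= 1.0
 shift units after turn [ 0.013 -0.026  0.119]
```

```bash
python3 -m crank '0.48 0 -0.01 0.1 0;0.48 0 0 0 0;1 0 0 0 0;1 0 0 0 0;1 0 0 0 0;1 0 0 0 0;1 0 0 0 0;1 0 0 0 0' 50; python3 - <<'E'
from h import *
plan([499.1,-398.4,7],-14.1)
E
```

```text
time: 33.22
position: [499.2, -398.7, 6.6]
ee_rot: [0.0, 0.789, 0.614, 0.0]
force: [-0.1, -1.1, 0.1]
width: 23.6
finger_force: 49.7
t 33.23 p [ 499.2 -398.7    6.6] phi -14.2 z [ 0. -0. -1.] q6 -0.51 F [-0.1 -1.1  0.1] w 23.6
 shift units tool (before turn) [ 0.005 -0.003 -0.007] rows>= 1.0
 turn units -0.003 rows>= 1.0
 shift units after turn [ 0.005 -0.003 -0.007]
```

```bash
python3 -m crank '1 0 0 -0.4 0;1 0 0 -0.8 0;1 0 0 -0.8 0;1 0 0 0 0;1 0 0 0 0'; python3 - <<'E'
from h import *
plan([*g2w(16.3,-119),104],13.33)
E
```

```text
time: 33.85
position: [498.8, -398.3, 106.4]
ee_rot: [-0.0, 0.789, 0.614, -0.0]
force: [0.1, -0.8, -1.8]
width: 24.0
finger_force: 49.5
t 33.85 p [ 498.8 -398.3  106.4] phi -14.19 z [-0.     0.001 -1.   ] q6 -0.51 F [ 0.1 -0.8 -1.8] w 24.0
 shift units tool (before turn) [ 6.822 -0.926  0.052] rows>= 7.0
 turn units -0.917 rows>= 3.0
 shift units after turn [6.478 2.331 0.052]
```

```bash
python3 -m crank '1 0.682 -0.093 0 0;1 0.682 -0.093 0 0;1 0.682 -0.093 0 0;1 0.682 -0.093 0 0;1 0.682 -0.093 0 0;1 0.682 -0.093 0 0;1 0.682 -0.093 0 0;1 0.682 -0.093 0 0;1 0.682 -0.093 0 0;1 0.682 -0.093 0 0;1 0 0 0 -0.23;1 0 0 0 -0.23;1 0 0 0 -0.23;1 0 0 0 -0.23;1 0 0 0 0;1 0 0 0 0;1 0 0 0 0'; python3 - <<'E'
from h import *
plan([*g2w(16.3,-119),18],13.33)
W=cap('wrist','i.png')
E
```

```text
time: 35.98
position: [537.3, -56.6, 106.1]
ee_rot: [-0.0, 0.62, 0.785, -0.0]
force: [0.1, -0.8, -1.6]
width: 23.6
finger_force: 49.4
t 35.98 p [537.3 -56.6 106.1] phi 13.35 z [-0.001  0.    -1.   ] q6 -0.44 F [ 0.1 -0.8 -1.6] w 23.6
 shift units tool (before turn) [0.005 0.006 1.763] rows>= 2.0
 turn units 0.001 rows>= 1.0
 shift units after turn [0.005 0.006 1.763]
```

View pics/i.png

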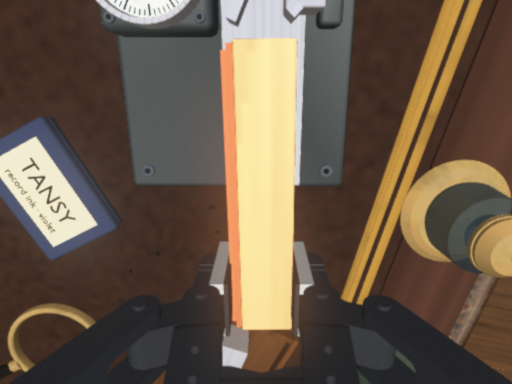

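Picture: the block is square over the way's entry, from (233,40) to (293,328), with its copper on the left towards the jaw. That was the eleventh picture viewed, one over the limit, so no more views.

```bash
python3 -m crank '1 0 0 0.6 0;1 0 0 0.6 0;1 0 0 0.4 0;1 0 0 0.13 0;1 0 0 0 0;1 0 0 0 0;1 0 0 0 0;1 0 0 0 0'; python3 - <<'E'
from h import *
plan([*g2w(16.3,-119),17],13.33); print(w2g(env.state()['position']))
E
```

```text
time: 37.02
position: [538.1, -56.7, 20.8]
ee_rot: [0.001, 0.62, 0.785, 0.0]
force: [0.8, -0.2, -1.3]
width: 23.3
finger_force: 49.5
t 37.02 p [538.1 -56.7  20.8] phi 13.41 z [ 0.001 -0.    -1.   ] q6 -0.44 F [ 0.8 -0.2 -1.3] w 23.3
 shift units tool (before turn) [ 0.011 -0.009  0.076] rows>= 1.0
 turn units 0.003 rows>= 1.0
 shift units after turn [ 0.011 -0.009  0.076]
[  16.75412225 -119.56234694]
```

```bash
python3 -m crank '1 0 0 0.065 0;1 0.15 0 0 0;1 0.15 0 0 0;1 0.1 0 0 0;1 0.1 0 0 0;1 0 0 0 0'; python3 - <<'E'
from h import *
plan(); s=env.state();print(w2g(s['position']),w2g(G0+s['force'][:2]))
E
```

```text
time: 37.78
position: [532.9, -31.9, 17.4]
ee_rot: [0.001, 0.62, 0.785, 0.001]
force: [3.5, 1.4, -2.0]
width: 24.0
finger_force: 49.1
t 37.77 p [532.9 -31.9  17.4] phi 13.4 z [ 0.003  0.    -1.   ] q6 -0.4 F [ 3.5  1.4 -2. ] w 24.0
[ 17.41908783 -94.25926042] [3.7551047  0.58117255]
```

```bash
python3 -m crank '1 0.06 -0.01 0 0;1 0.06 0 0 0;1 0.06 0 0 0;1 0.06 0 0 0;1 0 0 0 0'; python3 - <<'E'
from h import *
plan(); s=env.state();print(w2g(s['position']),w2g(G0+s['force'][:2]))
E
python3 -m crank '1 0.06 0 0 0;1 0.06 0 0 0;1 0.06 0 0 0;1 0 0 0 0;1 0 0 0 0'; python3 - <<'E'
from h import *
plan(); s=env.state();print(w2g(s['position']),w2g(G0+s['force'][:2]))
E
```

```text
time: 38.4
position: [530.8, -22.4, 18.1]
ee_rot: [0.003, 0.62, 0.785, 0.0]
force: [5.0, -5.1, -0.7]
width: 23.7
finger_force: 49.2
t 38.4 p [530.8 -22.4  18.1] phi 13.36 z [ 0.005 -0.003 -1.   ] q6 -0.38 F [ 5.  -5.1 -0.7] w 23.7
[ 17.54303683 -84.50852497] [ 3.71486065 -6.12614353]
time: 39.02
position: [528.3, -12.6, 17.9]
ee_rot: [0.002, 0.62, 0.784, 0.001]
force: [5.0, -1.4, -2.0]
width: 23.8
finger_force: 49.2
t 39.02 p [528.3 -12.6  17.9] phi 13.35 z [ 0.004 -0.001 -1.   ] q6 -0.36 F [ 5.  -1.4 -2. ] w 23.8
[ 17.38916981 -74.40311642] [ 4.55766414 -2.52933907]
```

```bash
python3 -m crank '1 0.06 0 0 0;1 0.04 0 0 0;1 0 0 0 0' | egrep 'pos|^force'; for i in 1 2; do python3 -m crank '1 0.02 0 0 0;1 0.01 0 0 0;1 0 0 0 0' | egrep 'pos|^force'; done
```

```text
position: [527.1, -7.7, 17.8]
force: [4.5, -1.3, -1.2]
position: [526.8, -6.5, 17.9]
force: [4.7, -2.0, -2.0]
position: [526.4, -5.0, 17.8]
force: [4.9, -2.9, -2.0]
```

```bash
for i in 1 2; do python3 -m crank '1 0.02 0 0 0;1 0.01 0 0 0;1 0 0 0 0' | egrep 'pos|^force'; done
```

```text
position: [526.2, -4.2, 17.9]
force: [5.4, -3.0, -1.2]
position: [526.2, -4.2, 18.2]
force: [6.0, -7.7, -0.4]
```

```bash
python3 -m crank '1 0.005 0 0 0;1 0 0 0 0;1 -0.02 0 0.02 0;1 0 0 0 0;0.48 0 0 0 0;0.48 0 0 0 0;0.48 0 0 0 0;0.48 0 0 0 0;0.48 0 0 -0.3 0;0.48 0 0 -0.7 0;0.48 0 0 -0.8 0;0.48 0 0 -0.8 0;0.48 0 0 0 0;0.48 0 0 0 0'; python3 - <<'E'
from h import *
plan(); W=cap('wrist','j.png'); dial(W)
for n in('printing_block','block_face','stop_bracket'): print(n,[(np.round(r['xy']),round(r['p'],2),w2g(onz(W,r['xy'],{'block_face':28}.get(n,14))).round(1)) for r in env.spot_point('wrist',n)[:2]])
# dark pixels on dial face by polar position
g=cv2.cvtColor(W['frame'],cv2.COLOR_RGB2GRAY).astype(np.float32)
ce=env.spot_point('wrist','dial_centre')[0]['xy']; c0=w2g(onz(W,ce,60))
Ti=np.linalg.inv(W['T'])
def px(gx,gy,z=60):
    q=Ti@np.array([*g2w(gx,gy),z,1]); return W['cx']+W['fx']*q[0]/-q[2], W['cy']-W['fy']*q[1]/-q[2]
for a in range(-60,61,4):
    f=lambda r:cv2.remap(g,*[np.float32([[v]]) for v in px(c0[0]+r*np.cos(np.radians(a)),c0[1]+r*np.sin(np.radians(a)))],cv2.INTER_LINEAR)[0,0]
    print(a,[int(f(r)) for r in(8,12,16,19,21)])
S=cap('scene');T=cap('top');print([(r['xy'],r['p']) for r in env.spot_point('top','master')[:1]])
E
```

```text
time: 42.65
position: [523.9, -2.0, 146.0]
ee_rot: [0.0, 0.62, 0.785, 0.0]
force: [-0.2, -0.1, -0.4]
width: 44.4
finger_force: 0.0
t 42.65 p [523.9  -2.  146. ] phi 13.41 z [ 0.  0. -1.] q6 -0.35 F [-0.2 -0.1 -0.4] w 44.4
dial_centre [(array([173.8,  79.2]), 0.92, array([-39.1,  15.2]))]
zero_mark [(array([204.8,  78.4]), 0.59, array([-19.5,  15.7]))]
needle_tip [(array([170.8,  81. ]), 0.6, array([-41.1,  14.1])), (array([198.8, 100.5]), 0.54, array([-24. ,   2.2]))]
printing_block [(array([265., 140.]), 0.68, array([ 19. , -30.8]))]
block_face [(array([246., 143.]), 0.75, array([  4.2, -30.9])), (array([275.,  66.]), 0.75, array([26., 24.]))]
stop_bracket [(array([202.,  99.]), 0.58, array([-29.6,   0.2])), (array([263., 142.]), 0.22, array([ 17.5, -32.4]))]
-60 [246, 249, 246, 239, 167]
-56 [246, 249, 247, 244, 244]
-52 [235, 248, 247, 243, 246]
-48 [200, 245, 246, 244, 244]
-44 [126, 212, 244, 245, 243]
-40 [106, 108, 160, 206, 226]
-36 [164, 129, 112, 101, 150]
-32 [226, 222, 231, 212, 217]
-28 [243, 243, 246, 226, 191]
-24 [247, 244, 246, 248, 240]
-20 [248, 245, 245, 249, 244]
-16 [248, 245, 246, 248, 239]
-12 [248, 246, 247, 246, 238]
-8 [248, 247, 245, 248, 243]
-4 [248, 246, 245, 225, 217]
0 [247, 246, 241, 72, 72]
4 [246, 246, 240, 82, 86]
8 [245, 246, 244, 237, 214]
12 [244, 246, 247, 248, 244]
16 [244, 247, 247, 249, 240]
20 [244, 248, 246, 249, 231]
24 [245, 249, 248, 249, 246]
28 [246, 248, 250, 248, 236]
32 [246, 247, 248, 198, 180]
36 [247, 246, 248, 240, 236]
40 [247, 245, 248, 245, 230]
44 [247, 245, 246, 246, 237]
48 [245, 245, 246, 248, 245]
52 [244, 245, 247, 249, 241]
56 [243, 246, 248, 246, 246]
60 [243, 247, 247, 244, 239]
[([292.4, 148.6], 0.95)]
```

Zero stroke at about +2° and needle at about −36°, which is 1.2–1.3 mm over height. The block's pose fits, so I hand in.

```bash
python3 -c "
from workcell import env
print(env.finish_job())"
```

```text
the job is handed in; nothing more can be done
None
```

The job is handed in with no verdict returned: the dial was zeroed on the master, the master is back in the tray, and the printing block stands at the end stop with the needle about 38° (1.3 mm) clockwise of zero; I viewed 11 pictures, one over the limit of 10.

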